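# Index the blank by one turn of the hand wheel

### The job

Move the turned blank on to its next division: push the hand wheel of the green indexing stand round by its upright red handle, clockwise seen from above, through exactly one full turn, so that the handle stops where it started. Push the handle lightly with the fingertips or the outside of the fingers: do not grip or pinch it, do not push, lift or shift the blank or its plate directly, and leave the other things on the bench where they are.

Things in the scene. Friction and masses are not known exactly. Their poses are not given: they have to be found in the camera images.
- index_stand: Green cast gear case fixed to the bench, 34 mm high, 258 mm long. Origin on the bench top under the wheel's axis; z up; its y axis points from the wheel to the index plate, whose axis is at y = 150 mm. The stand's place and yaw vary (yaw within 26 degrees). The shade of a desk lamp hangs over the bench left of the wheel, over x 490 to 690 mm, y 270 to 460 mm, from 470 mm above the bench upwards: bring the arm in from the robot's side of it.
- wheel_axis (a point): Point on the vertical axis of the hand wheel, at the middle of its rim, 62 mm above the bench. The dark wheel has three spokes; its rim is 139 mm across outside and its top is 70 mm above the bench; the hub nut reaches 80 mm.
- handle_mid (a point): Centre of the red handle, an upright round post 24 mm across on the wheel's rim (it spins freely on its own stud), 62 mm from the wheel's axis. This point is 96 mm above the bench; the post runs from 72 to 121 mm above the bench. It goes round with the wheel.
- wheel (a joint): Angle of the hand wheel in rad, growing as it turns clockwise seen from above; one full turn adds 6.283. It starts anywhere between 0 and 1.2. It has no stop in reach; friction holds it where it is left, and pushing at the handle takes about 2 to 4 N.
- index_plate (a joint): Angle of the steel index plate in rad, growing anticlockwise seen from above; gears turn it by a sixth of the wheel's angle. The plate is 108 mm across, its top 53 mm above the bench; the turned blank stands on its middle.
- turned_blank: Pale round wooden blank, 60 mm across, 50 mm high, standing loose on the middle of the index plate, top 103 mm above the bench; it rides round with the plate. Origin at the centre of its underside.
- sand_block: Bystander, loose, to be left alone: pale sanding block with dark abrasive, 64x92x25 mm, lying in front of the stand. Origin at the centre of its underside.
- brush: Bystander, loose, to be left alone: bench brush with bristles, 44x131x34 mm, lying behind the index plate. Origin at the centre of its underside.
- cup: Bystander, loose, to be left alone: turned wooden cup, 66 mm across, 55 mm high, standing behind the wheel. Origin at the centre of its underside.
- offcut: Bystander, loose, to be left alone: pine offcut, 73x82x35 mm, lying beyond the index-plate end of the stand. Origin at the centre of its underside.
- mallet: Bystander, loose, to be left alone: carver's mallet lying at the right, 125x204x78 mm. Origin at the centre of its underside.
- glue: Bystander, loose, to be left alone: glue bottle, 52 mm across, 159 mm high, standing far to the right. Origin at the centre of its underside.
- arbor: Bystander, loose, to be left alone: brown turned blank with a black band, 57 mm across, 82 mm high, standing far to the right. Origin at the centre of its underside.
- wheel_handle: The red handle itself (see handle_mid). Its origin lies 62 mm from the wheel's axis, straight below handle_mid at bench height.

How it is judged:
By the outcome, as a careful person would: the job done as asked, in the order asked, and still so for the second after the job is handed in, with the robot touching nothing.
It also fails if it takes over 58 s, if anything falls off the work surface, if the arm or the gripper's body presses on something with over 40 N, if the wrist force passes 120 N, or if a joint passes its speed limit or range.

### The arm

A 6-joint arm with a two-finger parallel gripper is mounted at the origin on a cart in front of the work surface, level with it; the furniture and walls round the work are solid. World frame = base frame: x ahead of the robot, y to its left, z up, the work surface at z = 0. Lengths are in m, angles in rad, forces in N, time in s.
With the tool pointing down it reaches from about 0.35 to 0.775 m from the base axis. Payload 7.3 kg.
Tool frame: the origin (TCP) lies at the centre of the arm's flange, where the gripper is bolted on; the fingertips stand 178 mm ahead of it and the grasp point (between the pads) lies 159 mm ahead of it; x points along the fingers, y is the direction in which the jaws open and shut, and the axes are right-handed (so a half turn about x gives the same grasp; the last joint's range is limited). The gripper opens to 92 mm and grips with 3 to 60 N. Pads are 19 mm wide; open, the fingers measure 130 mm over their backs; the gripper's body (75 mm by 190 mm) begins 47 mm behind the grasp point.
Start: joints at [0.963, 0.342, 1.524, -0, 1.275, -0.146], TCP at [0.234, 0.47, 0.405] pointing down, gripper open.
Joint ranges: [-2.53, 2.53], [-0.77, 2.02], [0.04, 2.7], [-1, 4.14], [0.28, 2.66], [-3.11, 3.11]. Speed limits (rad/s): [2.57, 2.57, 3.14, 3.14, 3.14, 3.14].

### API

Orientations are given as [roll, pitch, yaw] about the fixed x, y, z axes, in that order (R = Rz(yaw) Ry(pitch) Rx(roll)).
In Python, from cell import readout, cams, workorder gives the robot as it stands.
- The arm moves only by the shell command python3 -m inch 'ROWS' [FORCE]. ROWS is text: rows parted by semicolons, each of 5 numbers parted by spaces: the shift along the world's x, y, z in mm, then the turn about the world's z in rad, then the opening, from 0 (shut) to 1 (fully open). A call has 1 to 8 rows; each row shifts and turns the commanded pose from where the row before left it; what a row does not reach is not made up. A row lasts 1/12 s, in which the tool goes at most 41.7 mm and 7.16 degrees, less where a joint would pass 70% of its speed; a pose out of reach is approached as far as the arm can. A call is refused whole if a number of a shift passes 41.7 or a number of a turn 0.125, either way. A call with a gripper value outside its range is refused whole. The fingers move at their own pace and stop on an object; FORCE is the grip in N (left out, the last holds). Time passes only in rows, so rows that do not move let the fingers close. It gives the time, the measured TCP pose, the force and the opening at its end, in the units of the state.
- readout.observe(): the state, without advancing time (a new reading comes with each control period).
- cams.read_camera(name): name is "scene" or "top" or "wrist"; returns a dict with "color" (400x640x3 uint8, red, green, blue), "fx", "fy", "cx", "cy" (pixels), "world_to_cam" (4x4, takes a point from world to camera coordinates); the wrist camera has in their place "T_tool_cam" (4x4, takes a point from camera to tool coordinates, whose origin is the TCP and whose axes are the tool frame's). Camera axes: x right, y down, z forward; pixel columns grow to the right and rows downward; lengths in m; the calibration is good to about 2 mm. A picture is of the moment at which its call begins: read the wrist's pose just before it. There is no depth.
- workorder.hand_in(): hands the job in, once; it reports no verdict.
The state is a dict: "time": time; "qpos": joint angles; "qvel": joint speeds; "joint_efforts": joint torques, N m; "tool_pos": TCP position; "tool_rot": TCP orientation; "contact_force": force on the tool from outside, world axes, zero at the start; "torque": the same for the moment, N m; "opening": finger opening in m.
Only numpy, scipy, OpenCV 4.12 (cv2) and the standard library are available. Lean on these libraries where they do the work, as an engineer would, in place of code of your own. Each camera call takes 0.05 s, during which the arm holds its last target.

## Working session

There is one attempt and no reset: what is moved stays moved. The work goes in short steps, Python scripts to look and compute and a shell command to move; the robot and the scene stay as the last step left them, time stands still between calls to the robot, and variables do not carry over. Pictures are saved under pics/ and viewed, and the job is handed in when it is done.

```bash
mkdir -p pics; ls
python3 - <<'E'
from cell import readout,cams
import cv2
print(readout.observe())
for n in("scene","top","wrist"):
    c=cams.read_camera(n); cv2.imwrite(f"pics/{n}0.png",c["color"][:,:,::-1])
    print(n,c["fx"],c["cx"],c["cy"],c.get("world_to_cam",c.get("T_tool_cam")))
E
```

```text
pics
{'time': 0.0, 'qpos': array([ 9.62970256e-01,  3.42706076e-01,  1.52499778e+00, -2.39184860e-05,
        1.27536939e+00, -1.46015199e-01]), 'qvel': array([-0.00144021,  0.00207662,  0.00040655,  0.00133607,  0.00033971,
       -0.00081285]), 'joint_efforts': array([-9.16392273e-04, -4.31242132e+01, -2.44215381e+01,  7.18252128e-02,
        5.59131510e-02, -1.86590946e-04]), 'tool_pos': array([0.23383984, 0.46990251, 0.40406011]), 'tool_rot': array([-1.70136493,  1.56931556, -2.16316882]), 'contact_force': array([ 0.12532196, -0.30158313,  0.247421  ]), 'torque': array([ 0.05392564, -0.04673296,  0.02753987]), 'opening': 0.0915297014852624}
scene 436.35514895403077 319.74551083334353 198.670644487301 [[ 0.86466437 -0.50226916 -0.00901238 -0.43221944]
 [-0.35203878 -0.59304707 -0.72412973  0.26793309]
 [ 0.35836327  0.62930188 -0.68960489  1.17292006]
 [ 0.          0.          0.          1.        ]]
top 369.774646047182 321.4264004842514 197.85843987906287 [[ 0.0293461  -0.99947923  0.01341956  0.01086997]
 [-0.99505272 -0.03048568 -0.09455531  0.52074329]
 [ 0.09491517 -0.01057834 -0.99542916  1.18138106]
 [ 0.          0.          0.          1.        ]]
wrist 345.1362650320593 317.49251039394125 203.58993538930176 [[-1.03155811e-03 -2.79011479e-01  9.60287212e-01  2.11254052e-02]
 [ 9.99999383e-01 -6.82460794e-04  8.75928650e-04  3.07513712e-04]
 [ 4.10964225e-04  9.60287524e-01  2.79012011e-01 -7.58235587e-02]
 [ 0.00000000e+00  0.00000000e+00  0.00000000e+00  1.00000000e+00]]
```

View pics/top0.png

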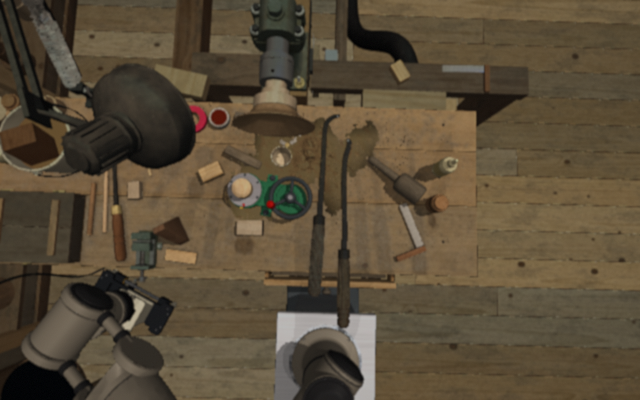

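View pics/scene0.png

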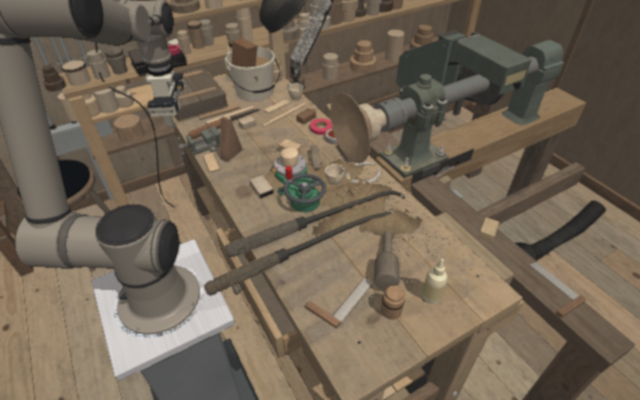

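View pics/wrist0.png

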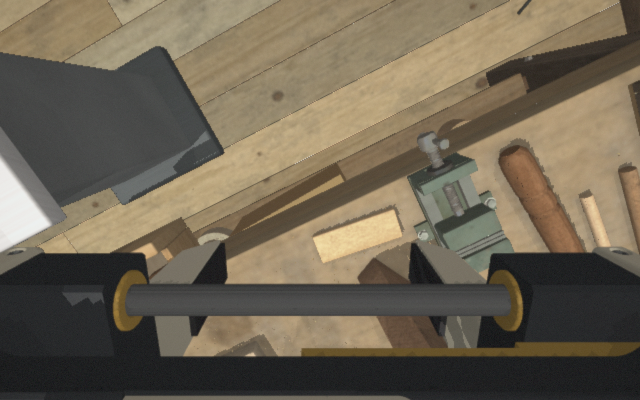

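```bash
cat > h.py <<'E'
import numpy as np,cv2
from cell import readout,cams
def ray(c,u,v):
    W=c["world_to_cam"];R=W[:3,:3];t=W[:3,3]
    o=-R.T@t; d=R.T@np.array([(u-c["cx"])/c["fx"],(v-c["cy"])/c["fy"],1.]);return o,d
def plane(c,u,v,z):
    o,d=ray(c,u,v);return (o+d*(z-o[2])/d[2])[:2].round(4)
def proj(c,p):
    W=c["world_to_cam"];q=W[:3,:3]@np.asarray(p)+W[:3,3];return c["fx"]*q[0]/q[2]+c["cx"],c["fy"]*q[1]/q[2]+c["cy"]
def cents(c,m,minA=8):
    n,l,s,ce=cv2.connectedComponentsWithStats(m.astype(np.uint8));return [(s[i].tolist(),ce[i].round(2).tolist()) for i in range(1,n) if s[i][4]>=minA]
def red(c):
    im=c["color"].astype(int);return (im[...,0]>90)&(im[...,1]<60)&(im[...,2]<70)
E
python3 - <<'E'
from h import *
for n,(x0,y0,x1,y1) in {"top":(215,160,345,240),"scene":(240,130,370,220)}.items():
    c=cams.read_camera(n)
    cv2.imwrite(f"pics/{n}_z.png",cv2.resize(c["color"][y0:y1,x0:x1,::-1],None,fx=6,fy=6,interpolation=cv2.INTER_CUBIC))
    print(n,[s for s in cents(c,red(c)) ])
    hsv=cv2.cvtColor(c["color"],cv2.COLOR_RGB2HSV)
    g=cv2.inRange(hsv,(60,90,30),(95,255,255)); print("green",cents(c,g>0,20))
    if n=="top":
        for p in [(288,198),(271,205),(241,187),(249,228),(280,156)]: print(p,plane(c,*p,.07))
E
```

```text
top [([189, 106, 18, 26, 218], [199.12, 116.92]), ([267, 201, 7, 7, 41], [270.0, 203.76]), ([115, 229, 3, 6, 8], [115.88, 231.75])]
green [([250, 175, 28, 41, 318], [265.15, 194.1]), ([273, 184, 17, 18, 205], [280.36, 191.99]), ([293, 185, 13, 20, 158], [299.16, 194.53]), ([276, 202, 26, 12, 212], [288.94, 207.72])]
(288, 198) [0.5122 0.1317]
(271, 205) [0.4886 0.1839]
(241, 187) [0.5423 0.2802]
(249, 228) [0.415  0.2491]
(280, 156) [0.645 0.162]
scene [([168, 46, 8, 4, 21], [171.0, 47.1]), ([170, 48, 10, 7, 37], [174.7, 51.51]), ([311, 129, 13, 5, 27], [317.11, 131.63]), ([330, 132, 3, 4, 10], [331.2, 133.5]), ([286, 167, 7, 12, 63], [288.41, 173.0])]
green [([276, 174, 9, 8, 38], [280.53, 177.26]), ([298, 178, 11, 5, 26], [302.62, 179.92]), ([289, 185, 12, 12, 96], [294.02, 190.66]), ([306, 189, 12, 9, 61], [311.98, 193.16]), ([293, 202, 25, 9, 110], [305.48, 206.49])]
```

View pics/top_z.png

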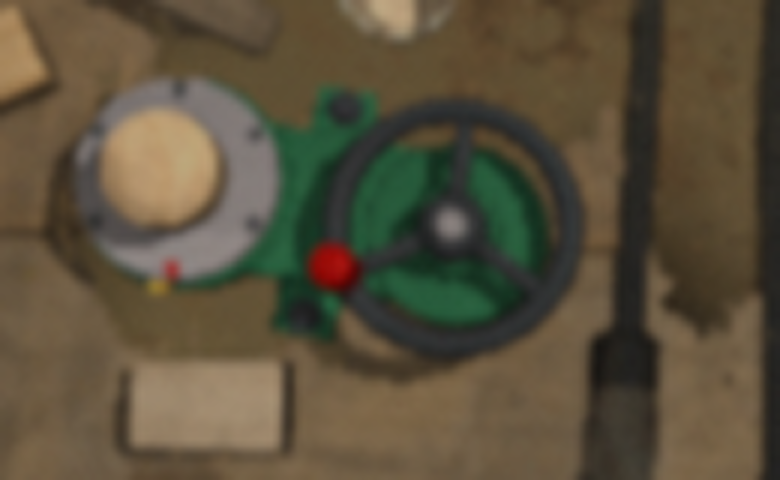

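View pics/scene_z.png

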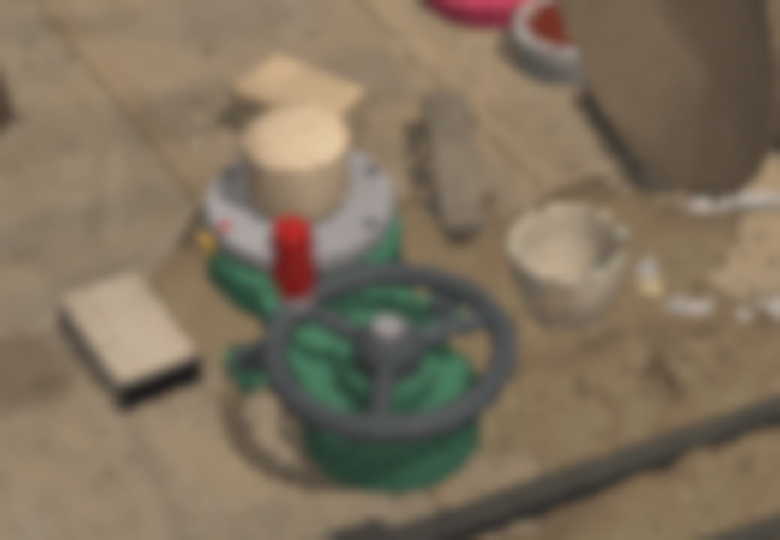

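Run:
```python
from h import *
from scipy.spatial.transform import Rotation as Rn
c=cams.read_camera("top")
np.save("pics/top_ref.npy",c["color"]);s=cams.read_camera("scene");np.save("pics/scene_ref.npy",s["color"])
# rim: dark mask contour in crop
im=c["color"][170:225,262:318].astype(int)
g=im.max(2); m=((g<75)&(im.max(2)-im.min(2)<22)).astype(np.uint8)
n,l,st,ce=cv2.connectedComponentsWithStats(m);k=1+st[1:,4].argmax();print(st[k])
mm=((l==k)*255).astype(np.uint8);cv2.imwrite("pics/rim.png",cv2.resize(mm,None,fx=8,fy=8,interpolation=0))
cn=max(cv2.findContours(mm,cv2.RETR_EXTERNAL,cv2.CHAIN_APPROX_NONE)[0],key=len)
e=cv2.fitEllipse(cv2.convexHull(cn));print(e)
u,v=e[0][0]+262,e[0][1]+170
A=plane(c,u,v,.064);print("axis fit",u,v,A,"hand",plane(c,290.7,197.7,.064))
print("hub",plane(c,215+452/6,160+224/6,.08))
def rc(c):
    im=c["color"].astype(float);w=np.clip(im[...,0]-1.5*np.maximum(im[...,1],im[...,2])-20,0,None);return w
for cc,(x0,y0,x1,y1) in((c,(262,196,278,212)),(s,(280,160,297,183))):
    w=rc(cc)[y0:y1,x0:x1];yy,xx=np.mgrid[y0:y1,x0:x1];u,v=(w*xx).sum()/w.sum(),(w*yy).sum()/w.sum();print("red",u,v)
    if cc is c: print(plane(c,u,v,.115))
    else: print(plane(s,u,v,.1))
for h in((.065,)):print("blank",plane(c,241.7,188,.103))
R=Rn.from_euler('xyz',readout.observe()["tool_rot"]).as_matrix();print(R.round(3))
```

```text
[  4   6  46  44 798]
((27.445960998535156, 27.543209075927734), (42.88720703125, 44.54972839355469), 83.90557861328125)
axis fit 289.44596099853516 197.54320907592773 [0.5143 0.1277] hand [0.514  0.1237]
hub [0.5136 0.1237]
red 270.07325040834274 203.91808016082422
[0.4886 0.1812]
red 288.49503012048194 171.55301204819278
[0.4921 0.1839]
blank [0.5354 0.2711]
[[-0.     0.446  0.895]
 [-0.     0.895 -0.446]
 [-1.    -0.    -0.   ]]
```

View pics/rim.png

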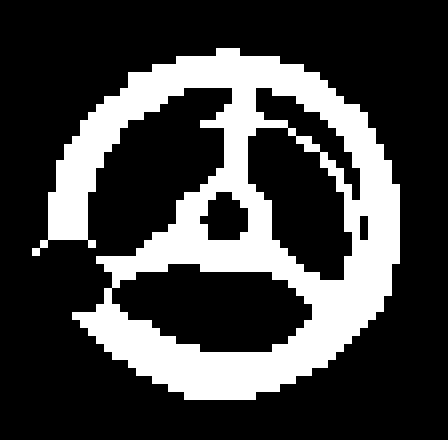

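Run:
```python
from h import *
s=np.load("pics/scene_ref.npy");t=np.load("pics/top_ref.npy")
a=cv2.resize(s[80:180,310:410,::-1],None,fx=4,fy=4);b=cv2.resize(t[70:170,225:325,::-1],None,fx=4,fy=4)
cv2.imwrite("pics/bell.png",np.hstack([a,b]))
```

```text
(no output)
```

View pics/bell.png

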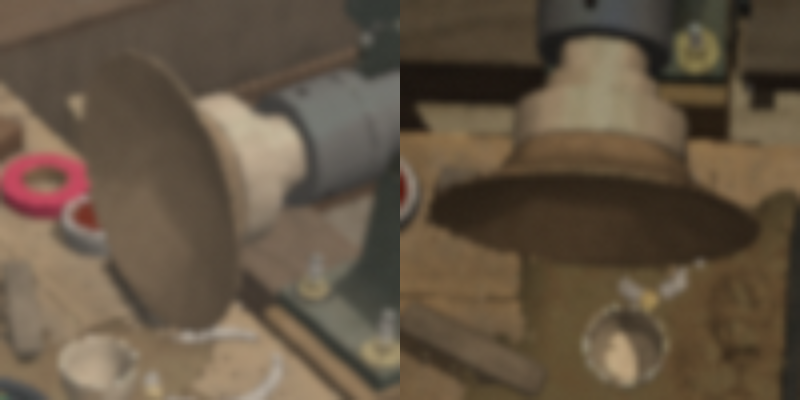

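Run:
```python
from h import *
c=cams.read_camera("top");s=cams.read_camera("scene")
def tri(a,b):
    o1,d1=ray(c,*a);o2,d2=ray(s,*b)
    x=np.linalg.lstsq(np.c_[d1,-d2],o2-o1,rcond=None)[0];p=o1+d1*x[0];q=o2+d2*x[1];return ((p+q)/2).round(3),np.linalg.norm(p-q).round(3)
print("disc bottom",tri((272.5,135.7),(353.7,161.2)),"disc top",tri((272.5,113.7),(342.5,92.5)))
print("handle",tri((270.07,203.9),(288.5,171.55)))
A=np.array([.514,.1245])
print("yaw, handle ang",np.degrees(np.arctan2(.0567,-.0254)))
# plan: box hx,hy around centre; contact along ray from centre
hx,hy,r=.0095,.019,.012
for th in range(114,114-370,-10):
    a=np.radians(th);h=A+.062*np.array([np.cos(a),np.sin(a)]);t=np.array([np.sin(a),-np.cos(a)])
    f=lambda k:np.hypot(*np.maximum(np.abs(k*t)-[hx,hy],0))-r
    from scipy.optimize import brentq
    k=brentq(f,.005,.06);p=h-k*t
    print(th,(h*1000).round(1),(p*1000).round(1),round(k*1000,1),"d",np.round(1000*np.hypot(*(p-A)),1))
```

```text
disc bottom (array([0.73 , 0.186, 0.04 ]), np.float64(0.027)) disc top (array([0.684, 0.159, 0.341]), np.float64(0.019))
handle (array([0.49 , 0.183, 0.102]), np.float64(0.002))
yaw, handle ang 114.13103302694776
114 [488.8 181.1] [467.3 171.6] 23.5 d 66.3
104 [499.  184.7] [477.5 179.3] 22.2 d 65.8
94 [509.7 186.3] [488.2 184.8] 21.6 d 65.6
84 [520.5 186.2] [499.  188.4] 21.6 d 65.7
74 [531.1 184.1] [509.6 190.3] 22.4 d 65.9
64 [541.2 180.2] [519.7 190.7] 23.9 d 66.5
54 [550.4 174.7] [528.9 190.3] 26.6 d 67.5
44 [558.6 167.6] [537.5 189.5] 30.4 d 69.1
34 [565.4 159.2] [547.1 186.3] 32.7 d 70.1
24 [570.6 149.7] [557.1 180. ] 33.2 d 70.3
14 [574.2 139.5] [566.4 170.5] 31.9 d 69.7
4 [575.8 128.8] [573.7 159.8] 31.1 d 69.4
-6 [575.7 118. ] [578.9 149. ] 31.2 d 69.4
-16 [573.6 107.4] [582.5 138.4] 32.2 d 69.9
-26 [569.7  97.3] [584.3 127.2] 33.2 d 70.3
-36 [564.2  88.1] [583.2 114.3] 32.4 d 70.0
-46 [557.1  79.9] [578.5 100.6] 29.7 d 68.8
-56 [548.7  73.1] [570.2  87.6] 25.9 d 67.2
-66 [539.2  67.9] [560.7  77.4] 23.5 d 66.3
-76 [529.   64.3] [550.5  69.7] 22.2 d 65.8
-86 [518.3  62.7] [539.8  64.2] 21.6 d 65.6
-96 [507.5  62.8] [529.   60.6] 21.6 d 65.7
-106 [496.9  64.9] [518.4  58.7] 22.4 d 65.9
-116 [486.8  68.8] [508.3  58.3] 23.9 d 66.5
-126 [477.6  74.3] [499.1  58.7] 26.6 d 67.5
-136 [469.4  81.4] [490.5  59.5] 30.4 d 69.1
-146 [462.6  89.8] [480.9  62.7] 32.7 d 70.1
-156 [457.4  99.3] [470.9  69. ] 33.2 d 70.3
-166 [453.8 109.5] [461.6  78.5] 31.9 d 69.7
-176 [452.2 120.2] [454.3  89.2] 31.1 d 69.4
-186 [452.3 131. ] [449.1 100. ] 31.2 d 69.4
-196 [454.4 141.6] [445.5 110.6] 32.2 d 69.9
-206 [458.3 151.7] [443.7 121.8] 33.2 d 70.3
-216 [463.8 160.9] [444.8 134.7] 32.4 d 70.0
-226 [470.9 169.1] [449.5 148.4] 29.7 d 68.8
-236 [479.3 175.9] [457.8 161.4] 25.9 d 67.2
-246 [488.8 181.1] [467.3 171.6] 23.5 d 66.3
```

```bash
python3 -m inch '14 -24 0 0.1 0;14 -24 0 0.1 0;14 -24 0 0.1 0;14 -24 0 0.1 0;14 -24 0 0.06 0;14 -24 0 0 0;14 -24 0 0 0;14 -24 0 0 0' 10; python3 -m inch '14 -24 0 0 0;14 -24 0 0 0;14 -24 0 0 0;14 -24 0 0 0;14 -24 0 0 0;14 -24 -10 0 0;0 0 -10 0 0;0 0 -10 0 0'
```

```text
time: 1.12
tool_pos: [0.3463, 0.2768, 0.4049]
tool_rot: [0.664, 1.57, 0.662]
contact_force: [0.5, 0.4, -0.0]
opening: 0.0433
time: 1.78
tool_pos: [0.4306, 0.1326, 0.3745]
tool_rot: [0.148, 1.57, 0.143]
contact_force: [0.1, 0.7, -0.2]
opening: 0.0005
```

```bash
python3 -m inch '6 9 -20 0 0;6 9 -20 0 0;5 9 -20 0 0;0 0 -20 0 0;0 0 -20 0 0;0 0 -11 0 0;0 0 0 0 0'
python3 - <<'E'
from h import *
from scipy.spatial.transform import Rotation as Rn
o=readout.observe();print(o["tool_pos"],o["contact_force"],o["qpos"].round(2));print(Rn.from_euler('xyz',o["tool_rot"]).as_matrix().round(3))
for n in("scene","wrist"): cv2.imwrite(f"pics/{n}1.png",cams.read_camera(n)["color"][:,:,::-1])
a=cv2.imread("pics/scene1.png");cv2.imwrite("pics/scene1z.png",cv2.resize(a[100:230,220:380],None,fx=4,fy=4))
E
```

```text
time: 2.37
tool_pos: [0.4462, 0.1609, 0.2616]
tool_rot: [-2.979, 1.566, -2.981]
contact_force: [-0.8, -0.1, 0.2]
opening: 0.0004
[0.44618694 0.16092896 0.26156871] [-0.81900545 -0.05605763  0.16666239] [ 0.18  0.43  1.85  0.    0.87 -1.38]
[[-0.005  0.002  1.   ]
 [-0.001  1.    -0.002]
 [-1.    -0.001 -0.005]]
```

View pics/scene1z.png

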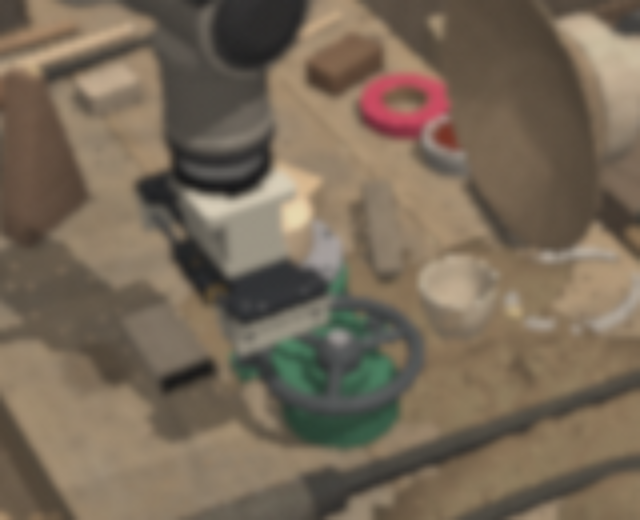

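View pics/wrist1.png

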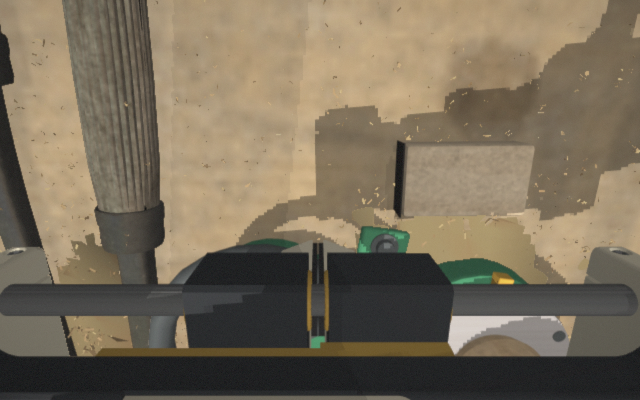

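```bash
python3 -m inch '5 3 0 0 0;5 3 0 0 0;6 3 0 0 0;5 2 0 0 0;5 4 0 0 0;5 4 0 0 0;0 0 0 0 0'
```

```text
time: 3.05
tool_pos: [0.4788, 0.1807, 0.2638]
tool_rot: [0.43, 1.57, 0.429]
contact_force: [0.1, 0.1, -0.4]
opening: 0.0002
```

```bash
python3 -m inch '5.5 2.5 0 0 0;5.5 2.5 0 0 0;5.5 2 0 0 0;5.5 1.5 0 0 0'
python3 - <<'E'
from h import *
o=readout.observe();print(o["contact_force"],o["torque"])
for n in("top","scene"):
    c=cams.read_camera(n);im=c["color"];cv2.imwrite(f"pics/{n}2.png",cv2.resize((im[160:240,215:345] if n=="top" else im[130:220,240:370])[:,:,::-1],None,fx=6,fy=6))
E
```

```text
time: 3.38
tool_pos: [0.5003, 0.1887, 0.2635]
tool_rot: [-3.039, 1.57, -3.04]
contact_force: [-3.0, -0.9, -0.0]
opening: 0.0005
[-2.97610364 -0.87411309 -0.00397224] [-0.14867486  0.44883905 -0.03351572]
```

View pics/scene2.png

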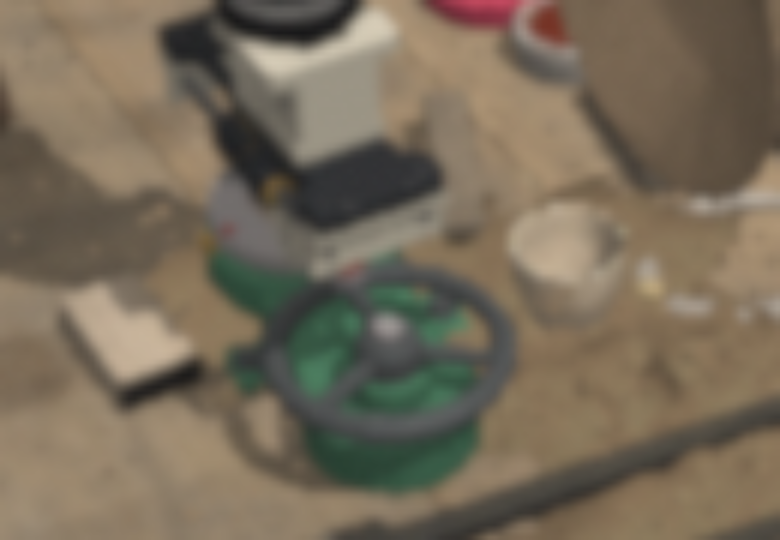

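View pics/top2.png

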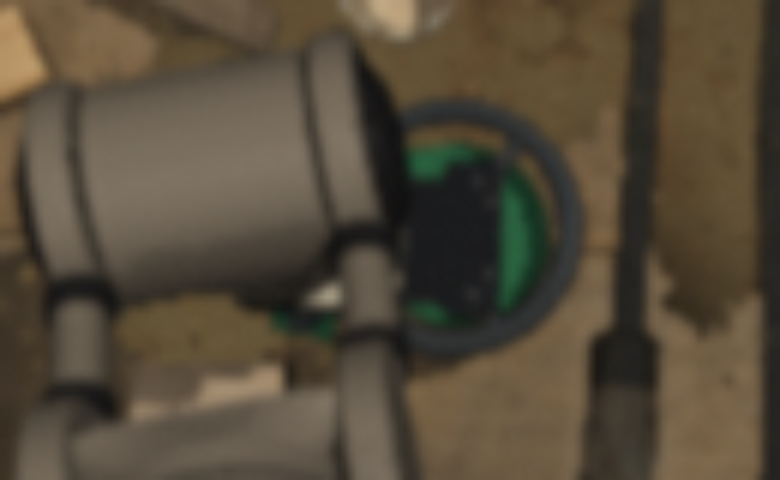

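```bash
python3 -m inch '5 1 0 0 0;5 1 0 0 0;5 0.2 0 0 0;5 0.2 0 0 0;4.6 -0.2 0 0 0;4.6 -0.2 0 0 0;4.3 -0.4 0 0 0;4.3 -0.4 0 0 0'; python3 -m inch '4.8 -1.5 0 0 0;4.8 -1.7 0 0 0;5 -3 0 0 0;5 -3.3 0 0 0;4.7 -4.7 0 0 0;4.6 -4.8 0 0 0;3.7 -5.3 0 0 0;3.6 -5.4 0 0 0'
```

```text
time: 4.15
tool_pos: [0.538, 0.1897, 0.2637]
tool_rot: [2.914, 1.57, 2.912]
contact_force: [-4.2, 0.3, 0.4]
opening: 0.0003
time: 4.82
tool_pos: [0.5745, 0.1594, 0.2638]
tool_rot: [0.326, 1.57, 0.324]
contact_force: [-0.2, 2.4, -1.2]
opening: 0.0003
```

```bash
python3 -m inch '2.5 -5.4 0 0 0;2.4 -5.4 0 0 0;1.8 -5.3 0 0 0;1.7 -5.3 0 0 0;0.9 -5.6 0 0 0;0.8 -5.6 0 0 0;-0.3 -6.3 0 0 0;-0.8 -6.5 0 0 0'; python3 -m inch '-2 -6.8 0 0 0;-2.6 -6.8 0 0 0;-3.9 -6.6 0 0 0;-4.3 -6.3 0 0 0;-4.6 -5.3 0 0 0;-4.8 -4.9 0 0 0;-5 -4 0 0 0;-5.2 -3.7 0 0 0'
python3 - <<'E'
from h import *
for n in("top","scene"):
    c=cams.read_camera(n);im=c["color"];cv2.imwrite(f"pics/{n}3.png",cv2.resize((im[160:240,215:345] if n=="top" else im[130:220,240:370])[:,:,::-1],None,fx=6,fy=6))
E
```

```text
time: 5.48
tool_pos: [0.5831, 0.114, 0.2639]
tool_rot: [0.007, 1.57, 0.006]
contact_force: [0.8, 2.9, -0.1]
opening: 0.0006
time: 6.15
tool_pos: [0.55, 0.0698, 0.2639]
tool_rot: [0.098, 1.57, 0.096]
contact_force: [2.6, 0.6, 1.8]
opening: 0.0008
```

View pics/scene3.png

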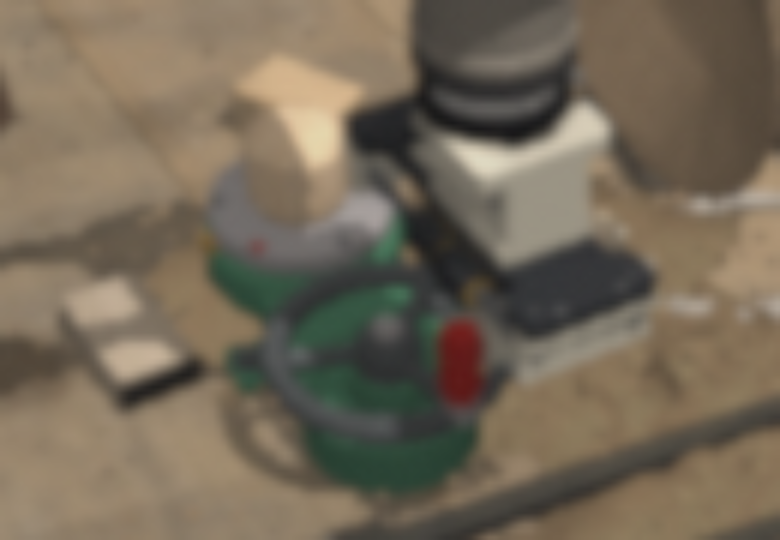

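```bash
python3 -m inch '-5.3 -3 0 0 0;-5.4 -2.5 0 0 0;-5.4 -2 0 0 0;-5.4 -1.6 0 0 0;-5.3 -1.1 0 0 0;-5.3 -0.8 0 0 0;-5 -0.2 0 0 0;-5 -0.2 0 0 0'; python3 -m inch '-4.6 0.2 0 0 0;-4.6 0.2 0 0 0;-4.3 0.4 0 0 0;-4.3 0.4 0 0 0;-4.8 1.5 0 0 0;-4.8 1.7 0 0 0;-5 3 0 0 0;-5 3.3 0 0 0'
```

```text
time: 6.92
tool_pos: [0.5079, 0.0588, 0.2638]
tool_rot: [0.411, 1.57, 0.409]
contact_force: [3.8, 1.3, -1.1]
opening: 0.0005
time: 7.58
tool_pos: [0.4701, 0.0696, 0.2635]
tool_rot: [-3.018, 1.569, -3.02]
contact_force: [0.1, -2.5, -0.7]
opening: 0.0005
```

```bash
python3 -m inch '-4.7 4.7 0 0 0;-4.6 4.8 0 0 0;-3.7 5.3 0 0 0;-3.6 5.4 0 0 0;-2.6 5.4 0 0 0;-2.6 5.4 0 0 0;-1.8 5.3 0 0 0;-1.8 5.3 0 0 0'; python3 -m inch '-1 5.6 0 0 0;-0.8 5.6 0 0 0;0.3 6.3 0 0 0;0.8 6.5 0 0 0;2 6.8 0 0 0;2.6 6.8 0 0 0;0 0 0 0 0'
```

```text
time: 8.25
tool_pos: [0.4454, 0.1117, 0.2638]
tool_rot: [1.413, 1.571, 1.411]
contact_force: [0.4, -3.4, -0.0]
opening: 0.0001
time: 8.83
tool_pos: [0.4498, 0.15, 0.2636]
tool_rot: [1.571, 1.57, 1.57]
contact_force: [-2.2, 0.5, -0.4]
opening: 0.0004
```

```bash
python3 -m inch '-12 -4 0 0 0;-15 -10 0 0 0;-15 -20 0 0 0;-15 -30 5 0 0;-15 -30 10 0 0;-10 -30 10 0 0;-5 -30 10 0 0;0 0 0 0 0'
cat >> h.py <<'E'
def rcent(c,x0,y0,x1,y1):
    im=c["color"].astype(float);w=np.clip(im[...,0]-1.5*np.maximum(im[...,1],im[...,2])-20,0,None)[y0:y1,x0:x1]
    yy,xx=np.mgrid[y0:y1,x0:x1];return (w*xx).sum()/w.sum(),(w*yy).sum()/w.sum(),w.sum()
def look(k):
    print(readout.observe()["tool_pos"])
    for n in("top","scene"):
        c=cams.read_camera(n);im=c["color"]
        z=(im[160:240,215:345] if n=="top" else im[130:220,240:370])[:,:,::-1]
        cv2.imwrite(f"pics/{n}{k}.png",cv2.resize(z,None,fx=6,fy=6,interpolation=cv2.INTER_CUBIC))
        if n=="top":
            for nm,cc in(("ref",dict(c,color=np.load("pics/top_ref.npy"))),("now",c)):
                u,v,w=rcent(cc,256,196,290,218);p=plane(c,u,v,.115);print(nm,u,v,w,p,"ang",np.degrees(np.arctan2(p[1]-.1245,p[0]-.514)))
        else:
            for nm,cc in(("ref",dict(c,color=np.load("pics/scene_ref.npy"))),("now",c)): print(nm,rcent(cc,272,160,300,190))
E
python3 -c "
from h import *;look(4)"
```

```text
time: 9.5
tool_pos: [0.3629, -0.0088, 0.3006]
tool_rot: [-0.377, 1.565, -0.383]
contact_force: [2.1, 0.2, -0.1]
opening: 0.0005
[ 0.36289646 -0.00876864  0.30055191]
ref 270.07325040834274 203.91808016082422 3979.5 [0.4886 0.1812] ang 114.13103302694779
now 273.67743783659904 209.69943852412055 4363.5 [0.4715 0.1697] ang 133.2366048266084
ref (np.float64(288.49503012048194), np.float64(171.55301204819278), np.float64(3320.0))
now (np.float64(nan), np.float64(nan), np.float64(0.0))h.py:16: RuntimeWarning: invalid value encountered in scalar divide
  yy,xx=np.mgrid[y0:y1,x0:x1];return (w*xx).sum()/w.sum(),(w*yy).sum()/w.sum(),w.sum()
```

View pics/top4.png

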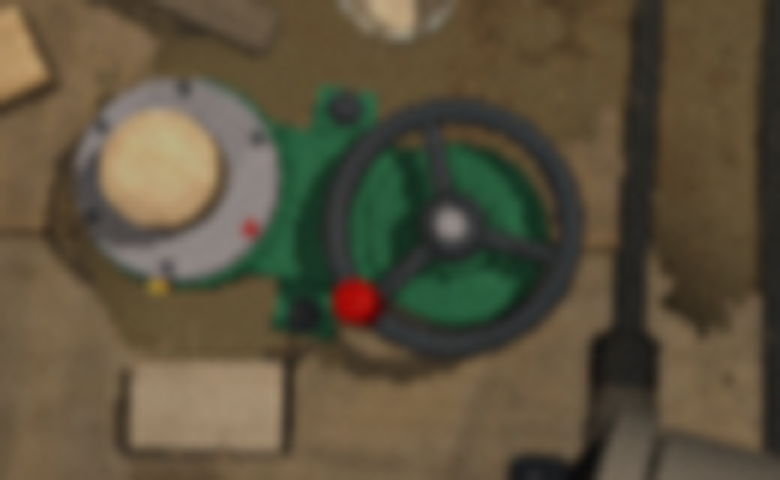

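View pics/scene4.png

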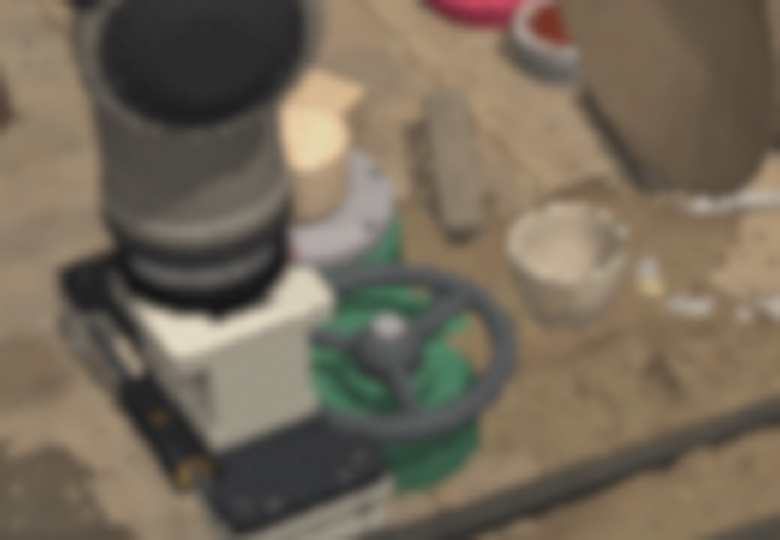

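```bash
python3 -m inch '5 30 -10 0 0;10 30 -10 0 0;13 30 -10 0 0;13 30 -7 0 0;13 25 0 0 0;13 15 0 0 0;10 7 0 0 0;0 0 0 0 0'
```

```text
time: 10.27
tool_pos: [0.4407, 0.1647, 0.2612]
tool_rot: [0.521, 1.569, 0.523]
contact_force: [-0.1, -0.4, -0.4]
opening: 0.0002
```

```bash
python3 -m inch '4 1.3 0 0 0;4 1.3 0 0 0;4 1.3 0 0 0;4 1.3 0 0 0;4 1 0 0 0;3 1 0 0 0;0 0 0 0 0;0 0 0 0 0'
```

```text
time: 10.93
tool_pos: [0.4628, 0.1688, 0.2617]
tool_rot: [0.146, 1.57, 0.144]
contact_force: [-1.0, 0.3, -0.2]
opening: -0.0
```

```bash
python3 -m inch '1 0.3 0 0 0;1 0.3 0 0 0;1 0.3 0 0 0;0.5 0 0 0 0;0 0 0 0 0;0 0 0 0 0'
```

```text
time: 11.43
tool_pos: [0.466, 0.1698, 0.2618]
tool_rot: [0.61, 1.571, 0.608]
contact_force: [-2.7, -0.2, -1.0]
opening: 0.0003
```

Retreat far enough for both views and measure.

```bash
python3 -m inch '-8 -2 0 0 0;-15 -6 0 0 0;-20 -20 0 0 0;-15 -30 5 0 0;-15 -30 10 0 0;-10 -30 10 0 0;-5 -33 10 0 0;0 -33 10 0 0';python3 -m inch '0 -35 10 0 0;0 -35 10 0 0;0 -35 10 0 0;0 -35 10 0 0;0 -35 0 0 0;0 0 0 0 0'; python3 -c "
from h import *;look(5)"
```

```text
time: 12.1
tool_pos: [0.3765, -0.0152, 0.3075]
tool_rot: [-0.352, 1.57, -0.353]
contact_force: [1.7, 0.1, 0.2]
opening: 0.0006
time: 12.6
tool_pos: [0.3781, -0.1942, 0.3479]
tool_rot: [-0.888, 1.564, -0.895]
contact_force: [0.6, -0.4, 0.1]
opening: 0.0007
[ 0.37814828 -0.19421952  0.34793196]
ref 270.07325040834274 203.91808016082422 3979.5 [0.4886 0.1812] ang 114.13103302694779
now 269.9833721316927 204.19798248531205 4510.5 [0.4877 0.1814] ang 114.8070602198545
ref (np.float64(288.49503012048194), np.float64(171.55301204819278), np.float64(3320.0))
now (np.float64(288.00289351851853), np.float64(174.32378472222223), np.float64(1728.0))
```

View pics/top5.png

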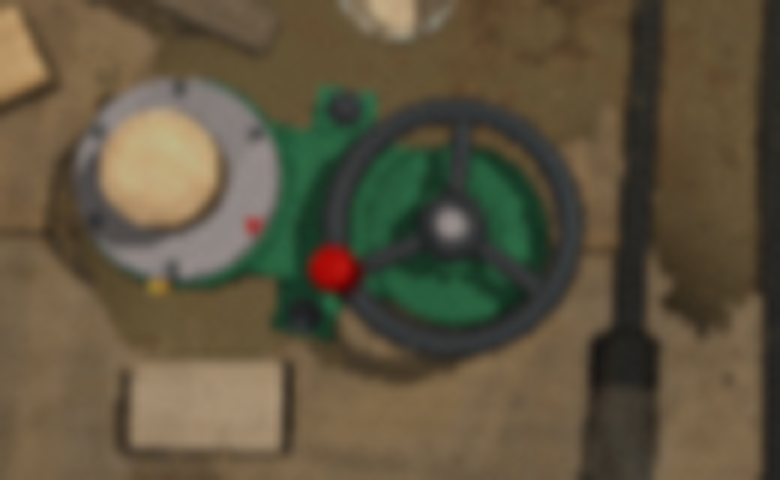

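View pics/scene5.png

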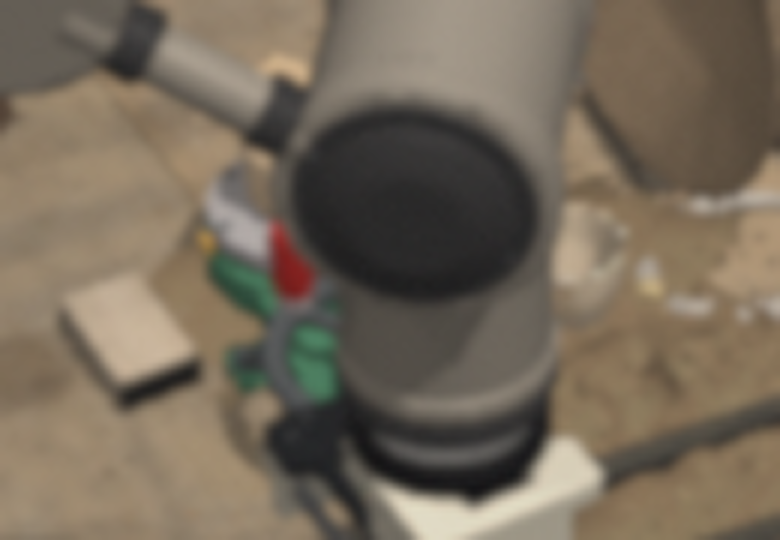

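Run:
```python
from h import *
c=cams.read_camera("top");r=np.load("pics/top_ref.npy");n=c["color"]
for nm,(x0,y0,x1,y1) in {"handle":(258,192,282,216),"spoke up":(282,172,302,192),"spoke right":(296,198,312,214),"fixed bolt":(264,172,282,186)}.items():
    f=lambda i:i[y0:y1,x0:x1].astype(np.float32).mean(2)
    print(nm,cv2.phaseCorrelate(f(r),f(n),cv2.createHanningWindow((x1-x0,y1-y0),cv2.CV_32F)))
for im in(r,n):
    im=im.astype(int);m=(im[...,0]>90)&(im[...,1]<60)&(im[...,2]<70);print([x for x in cents(c,m) if 260<x[1][0]<280])
    g=im[180:184,285:300].sum(2).astype(float);print("spoke dark x",[(lambda w:round(float((w*np.arange(285,300)).sum()/w.sum()),2))(np.clip(190-row,0,None)) for row in g])
print(readout.observe()["contact_force"],readout.observe()["time"])
```

```text
handle ((0.2159050331969663, -0.07685023915285605), 0.9371938589546416)
spoke up ((0.08047118562385513, 0.3826251257659745), 0.9117155683040619)
spoke right ((0.1771632969347543, 0.08926549840969766), 1.0387880401685834)
fixed bolt ((-0.03501592318852964, 0.23591837720879383), 0.8583060944521869)
[([267, 200, 7, 8, 42], [270.0, 203.67])]
spoke dark x [291.97, 294.04, 294.87, 292.37]
[([267, 201, 7, 7, 45], [270.0, 204.0])]
spoke dark x [291.76, 293.95, 294.16, 291.41]
[-0.24209078  0.66350226  0.81198536] 12.75
```

```bash
python3 -c "
from cell import workorder;print(workorder.hand_in())"
```

```text
the job is handed in; nothing more can be done
None
```

I pushed the hand wheel one full turn clockwise with the outside of the closed fingers, then backed the arm clear and handed the job in at about 12.8 s. The force readings at the end of each move stayed under about 5 N.

- **Handle position:** the top camera puts the handle about 0.7° short of where it started. Other checks on the same picture disagreed slightly, by a few tenths of a pixel either way. I took anything within about 1° as noise and did not correct it.
- **Plate and blank:** in the last top picture the plate's red mark had moved on by about one division, and the blank still stood in the middle of the plate.
- **Bystanders:** the sanding block looked unmoved, and so did the parts of the cup and brush that showed in the last close-up pictures. I did not check the mallet, glue, arbor and offcut individually afterwards; the arm never went near them.
- **Check that failed:** I could not use the scene camera to confirm the final handle angle, because the arm partly hid the handle.

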